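# Draw out the tuning rod of a cavity filter and hold it at its setting

### The arm

A 6-joint arm with a two-finger parallel gripper is mounted at the origin on the work surface. World frame = base frame: x ahead of the robot, y to its left, z up, the work surface at z = 0. Lengths are in m, angles in rad, forces in N, time in s.
With the tool pointing down it reaches from about 0.275 to 0.825 m from the base axis. Payload 5.2 kg.
Tool frame: the origin (TCP) lies at the very end of the fingers, on their centre line; the grasp point (between the pads) lies 19 mm behind it; z points along the fingers, y is the direction in which the jaws open and shut (so a half turn about z gives the same grasp; the last joint's range is limited). The gripper opens to 93 mm and grips with 3 to 60 N. Pads are 15 mm wide; open, the fingers measure 128 mm over their backs; the gripper's body (75 mm by 188 mm) begins 65 mm behind the grasp point.
Start: joints at [1.092, 0.259, 1.535, -0, 1.348, -0.203], TCP at [0.15, 0.529, 0.193] pointing down, gripper open.
Joint ranges: [-3.14, 3.14], [-0.91, 2.08], [0.19, 2.58], [-1.22, 4.36], [0.22, 2.71], [-3.12, 3.12]. Speed limits (rad/s): [2.57, 2.57, 3.14, 3.14, 3.14, 3.14].

### API

Orientations are given as a rotation vector (axis times angle).
In Python, from plant import readout, optics, workorder, finder gives the robot as it stands.
- The arm moves only by the tool arm_command, never from a script. Its argument "deltas" is a list of rows, each a list of 5 numbers: the shift along the world's x, y, z in units of 0.3 m (1.0 is 0.3 m), then the turn about the world's z in units of pi rad (1.0 is pi rad), then the opening, from 0 (shut) to 1 (fully open). In form: [[tx, ty, tz, yaw, gripper], ...]. A call has 1 to 12 rows; each row is the pose to reach, as a shift and turn from the pose measured when the call began, turning the shorter way round; what a row does not reach only later rows make up. A row lasts 1/12 s, in which the tool goes at most 41.7 mm and 7.16 degrees, less where a joint would pass 70% of its speed; a pose out of reach is approached as far as the arm can. A call with a number of a shift or a turn outside -1 to 1 is refused whole. A call with a gripper value outside its range is refused whole. The fingers move at their own pace and stop on an object; the grip force is fixed at half the most. Time passes only in rows, so rows that repeat a pose let the fingers close. It gives the time, the measured TCP pose, the force and the opening at its end, in the units of the state.
- readout.observe(): the state, without advancing time (a new reading comes with each control period).
- optics.grab_frame(name): name is "scene" or "side" or "wrist"; returns (picture, depth): 420x560x3 uint8, red, green, blue; 420x560 float32, m along the optical axis (not along the pixel's ray), 0 where there is no reading.
- optics.get_calibration(name): a dict with "fx", "fy", "cx", "cy" (pixels), "R" (3x3) and "t" (3): a world point X has camera coordinates R X + t. Camera axes: x right, y down, z forward; pixel columns grow to the right and rows downward; lengths in m; the calibration is good to about 2 mm. A picture is of the moment at which its call begins: read the wrist's pose just before it. get_calibration takes no time and is no camera call; for the wrist camera it gives the pose at the moment of the call.
- workorder.sign_off(): hands the job in, once; it reports no verdict.
Trained networks look in the newest picture that a camera, given by its name, has taken for a name from the list of things; names that differ only in an ending like _2 or _b are one class to them, and where a whole thing is asked for, a point or a joint stands for the part that bears it (a point fixed in the world has none). Each returns a list of dicts, best first, with "conf" (0 to 1); they miss things now and then, are a little off and sometimes report something else, mostly with a low value. They report only what shows in the picture. A call takes as long as a camera call. They do not tell look-alikes from the thing itself.
- finder.spot_in(query, camera): "box" ([left, top, right, bottom] in pixels, round what is visible of it).
- finder.cut_out(query, camera): "region" (420x560 bool, what is visible of it) and "box" ([left, top, right, bottom] in pixels, round what is visible of it).
The state is a dict: "time_s": time; "q": joint angles; "qvel": joint speeds; "joint_efforts": joint torques, N m; "position": TCP position; "tcp_rot": TCP orientation; "wrist_force": force on the tool from outside, world axes, zero at the start; "wrist_torque": the same for the moment, N m; "gripper_width": opening from 0.0 (shut) to 1.0 (fully open).
Only numpy, scipy, OpenCV 4.12 (cv2) and the standard library are available. Lean on these libraries where they do the work, as an engineer would, in place of code of your own. Each camera call takes 0.05 s, during which the arm holds its last target.

### The job

Pre-set the wide cavity filter for tuning: lift the black dust cap off its tuning knob and stand it, open end down, in the parts tray. Then take the knob and draw the tuning rod straight up out of its guide bush until 30 mm of bare rod shows between bush and knob, without binding it so that it drags, tips or lifts the filter, and finish still gripping the knob, holding the rod steady at that setting so that a colleague can clamp it. Leave everything else where it is.

Things in the scene. Friction and masses are not known exactly. Their poses are not given: they have to be found in the camera images.
- wide_filter: the wide cavity filter, loose on rubber feet, about 1.7 kg: aluminium can 84 mm across, its bolted lid 80 mm above the bench; a sleeve-bore runs down its upright centre line. On the lid a round spigot 31 mm across and 6 mm high, on that a brass guide bush 18 mm across and 14 mm high with a steel clamp collar (25 mm across) round its lower half. One coaxial socket (16 mm thick) juts 22 mm out of either side (its y) at 36 mm height. Origin under its centre, z up
- bush_top (a point): centre of the top face of the brass guide bush, 100 mm above the bench: mouth of the bore, 13 mm wide and deeper than the rod is long
- tuning_rod: tuning rod, about 0.17 kg: bright 12 mm shank 78 mm long (in the bore) below a round knurled knob 22 mm across and 34 mm high. Origin at the centre of the knob's underside, z up along the rod. At the start it is fully home, knob underside resting on the bush, no bare rod showing; the bore is free-running (0.5 mm play all round), so it drops back if let go. Bare rod showing = height of this origin over bush_top
- knob_middle (a point): centre of the knob, 17 mm above its underside: the part to grip. The bush below is 2 mm thinner than the knob on each side and the lid lies 20 mm below the knob's underside; gripping the knob about 25 mm above its underside keeps finger tips that stand out 19 mm clear of the bush
- dust_cap: black plastic dust cap over knob and bush, 45 g: round cup upside down, 40 mm across outside (41 over the facets), 34 mm inside, 60 mm high, closed top 3 mm thick. Slips loosely over the spigot and stands on the lid (its rim 80 mm above the bench); must rise 60 mm to clear the knob. Origin at the centre of its open lower rim, z up
- parts_tray: shallow open grey tray, loose, 124 (x) x 112 (y) x 20 mm, walls and floor 4 mm thick; origin under its centre
- slim_filter: slim capped cavity filter, left alone: aluminium can 54 mm across and 95 mm high with a black cap 28 mm across and 42 mm high fixed on top (137 mm in all), one coaxial socket (16 mm thick, 22 mm long) out of either side; origin under its centre
- coax_relay: coaxial relay, bystander: aluminium block 66 x 22 x 34 mm with a row of three sockets on top (56 mm in all); origin under its centre
- dummy_load: black finned dummy load, bystander: upright cylinder 50 mm across, 82 mm high with its socket; origin under its centre
- panel_bracket: white sheet-metal L bracket with a socket, bystander: 100 mm wide, 62 mm high, foot 45 mm deep; origin at the foot of its upright face
- screwdriver: screwdriver lying flat, 190 mm long, bystander; origin under its middle, length along its x
- spanner: spanner lying flat, 160 mm long, bystander; origin under its middle, length along its x
- adaptor: small coaxial adaptor standing on end, 19 mm across, 44 mm high, bystander; origin under its centre
There are look-alikes about, which are no part of the job. What is shaped like the dust_cap but red, turquoise or yellow is not meant.

How it is judged:
On the way:
1. the dust cap stands released in the parts tray, open end down (x of dust_cap in the frame of parts_tray between -0.042 and 0.042 m and y of dust_cap in the frame of parts_tray between -0.036 and 0.036 m and z of dust_cap in the frame of parts_tray between 0 and 0.009 m and angle between dust_cap's own z axis and vertical below 0.12 rad and contact force between the fingers and dust_cap below 0.05 N and linear speed of dust_cap below 0.02 m/s), for 0.2 s.
At the end, for the whole second after the job is handed in: Fingers grip the rod, which stands still and straight (2 deg) in its bush, 26 to 34 mm of bare rod showing, side load under 15 N; the wide filter stands flat within 20 mm of its start; the dust cap stands released, open end down, on the floor of the parts tray (all of step 1 and z of tuning_rod in the frame of bush_top between 0.026 and 0.034 m and horizontal distance between tuning_rod and bush_top below 0.003 m and angle between the z axis of tuning_rod and the z axis of wide_filter, either way round below 0.04 rad and linear speed of tuning_rod below 0.01 m/s and contact force between the fingers and tuning_rod above 1.5 N and contact force between tuning_rod and wide_filter below 15 N and angle between wide_filter's own z axis and vertical below 0.03 rad and distance of wide_filter from where it was at the start of the episode below 0.02 m); the arm keeps its last pose, push and grip.
It fails at once if the wide filter is dragged more than 20 mm or tipped (distance of wide_filter from where it was at the start of the episode above 0.02 m or angle between wide_filter's own z axis and vertical above 0.06 rad).
It fails at once if the rod binds and lifts the wide filter off the bench (height (world z) of wide_filter above 0.005 m).
It fails at once if the slim filter, the tray or another bystander is shifted more than 30 mm (distance of any of slim_filter, coax_relay, dummy_load, panel_bracket, screwdriver, spanner, adaptor, parts_tray from where it was at the start of the episode above 0.03 m).
It also fails if it takes over 48 s, if anything falls off the work surface, if the arm or the gripper's body presses on something with over 40 N, if the wrist force passes 120 N, or if a joint passes its speed limit or range.

## Working session

There is one attempt and no reset: what is moved stays moved. The work goes in short steps, Python scripts to look and compute and a tool call to move; the robot and the scene stay as the last step left them, time stands still between calls to the robot, and variables do not carry over. Pictures are saved under pics/ and viewed, and the job is handed in when it is done.

Besides the shell and the picture viewer there is one more tool, called after "Emit:" as name(argument=value, ...), one argument or row to a line, values as JSON. arm_command: Moves the arm, as the interface text tells. Shifts and turns lie within -1 to 1; 1 stands for 0.3 m of shift or pi rad of turn. Its arguments: {"type":"object","properties":{"deltas":{"type":"array","items":{"type":"array","items":{"type":"number"}}}},"required":["deltas"]}

```bash
ls; mkdir -p pics; python3 - <<'E'
from plant import readout, optics
import cv2,numpy as np
s=readout.observe();print({k:np.round(v,3) for k,v in s.items()})
for n in("scene","side","wrist"):
    p,d=optics.grab_frame(n);cv2.imwrite(f"pics/{n}0.png",p[:,:,::-1]);np.save(f"{n}0.npy",d)
    c=optics.get_calibration(n);print(n,c)
    np.savez(f"{n}0.npz",**c)
E
```

```text
pics
{'time_s': np.float64(0.0), 'q': array([ 1.092,  0.259,  1.536, -0.   ,  1.348, -0.203]), 'qvel': array([ 0.001,  0.   , -0.001, -0.   , -0.001, -0.001]), 'joint_efforts': array([ 0.0000e+00, -4.3731e+01, -2.8401e+01,  7.2000e-02,  4.1000e-02,
       -0.0000e+00]), 'position': array([0.149, 0.529, 0.192]), 'tcp_rot': array([-4.320e-01, -3.111e+00,  3.000e-03]), 'wrist_force': array([-0.208,  0.188, -0.161]), 'wrist_torque': array([-0.004, -0.021, -0.029]), 'gripper_width': np.float64(0.998)}
scene {'fx': 538.427884462867, 'fy': 538.427884462867, 'cx': 279.6899411479954, 'cy': 217.41913260159063, 'R': array([[-0.62538147,  0.78002186,  0.02153853],
       [ 0.49465878,  0.41763739, -0.76216252],
       [-0.60349872, -0.4659881 , -0.64702735]]), 't': array([ 0.3193596 , -0.20456938,  1.3812706 ])}
side {'fx': 379.11390787012664, 'fy': 379.11390787012664, 'cx': 281.2675750141708, 'cy': 207.57165004785662, 'R': array([[-0.68827974, -0.72523293,  0.01755539],
       [-0.54541953,  0.50136956, -0.6716741 ],
       [ 0.47831844, -0.47187473, -0.74063871]]), 't': array([0.36407499, 0.36263097, 0.55439946])}
wrist {'fx': 311.881983550512, 'fy': 311.881983550512, 'cx': 278.08440373334787, 'cy': 204.18653816166355, 'R': array([[ 0.27225649,  0.96222397, -0.00120113],
       [ 0.92564383, -0.261565  ,  0.27343601],
       [ 0.26279251, -0.07555654, -0.96188945]]), 't': array([-0.54899757, -0.03273616,  0.39066266])}
```

View pics/scene0.png

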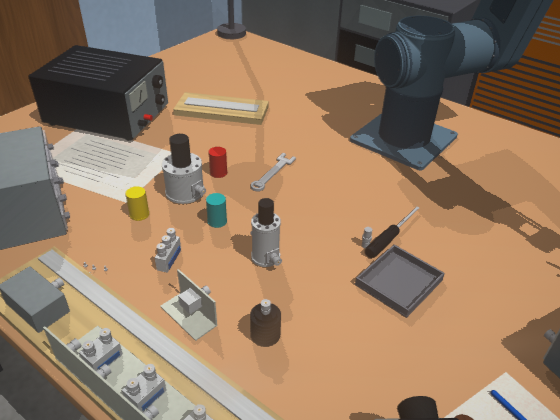

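View pics/side0.png

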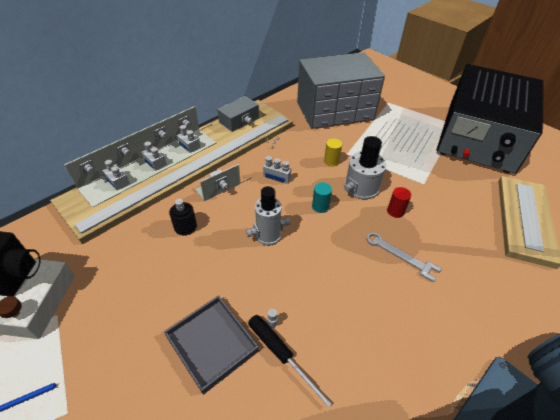

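View pics/wrist0.png

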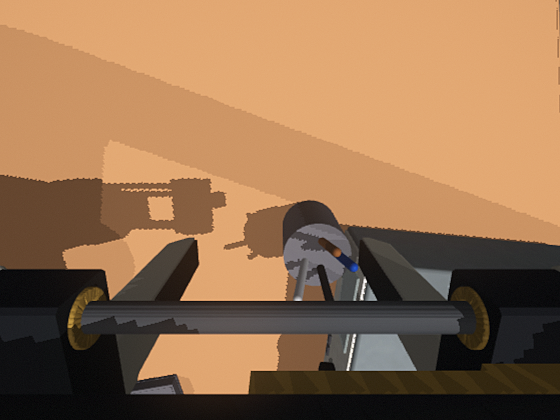

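The scene image shows the wide filter at about (183,178) with its black cap at (180,150), and the slim filter at (266,235). The tray is at (400,280), the spanner at (273,172), and the coloured decoy cups are near the wide filter. Next I'll measure positions.

```bash
cat > h.py <<'E'
import numpy as np, cv2
from plant import readout, optics, finder
def cloud(d,c,m):
    v,u=np.nonzero(m&(d>0)); z=d[v,u]
    P=np.c_[(u-c["cx"])/c["fx"]*z,(v-c["cy"])/c["fy"]*z,z]
    return (P-c["t"])@c["R"]
def proj(X,c):
    p=np.atleast_2d(X)@c["R"].T+c["t"]
    return np.c_[p[:,0]/p[:,2]*c["fx"]+c["cx"],p[:,1]/p[:,2]*c["fy"]+c["cy"]]
E
python3 - <<'E'
from h import *
np.set_printoptions(precision=4,suppress=True)
for n in("scene","side"):
    p,d=optics.grab_frame(n);c=optics.get_calibration(n)
    for q in("dust_cap","wide_filter","parts_tray","slim_filter","coax_relay","dummy_load","adaptor","screwdriver","spanner","panel_bracket"):
        for r in finder.cut_out(q,n)[:5]:
            if r["conf"]<.3: continue
            m=cv2.erode(r["region"].astype(np.uint8),np.ones((3,3)))>0
            P=cloud(d,c,m)
            if len(P)<5: continue
            print(n,q,round(r["conf"],2),np.round(r["box"]),"med",np.median(P,0),"lo",np.percentile(P,2,axis=0),"hi",np.percentile(P,98,axis=0))
            if len(P)>50: np.save(f"cl_{n}_{q}_{int(r['box'][0])}.npy",P)
E
```

```text
scene dust_cap 0.97 [207. 147. 226. 183.] med [ 0.4296 -0.2459  0.0382] lo [ 0.4078 -0.2669  0.0033] hi [ 0.4391 -0.2362  0.0601]
scene dust_cap 0.96 [125. 188. 147. 220.] med [ 0.6424 -0.2657  0.0414] lo [ 0.6226 -0.291   0.0037] hi [ 0.6542 -0.2574  0.0605]
scene dust_cap 0.77 [205. 194. 226. 228.] med [ 0.5553 -0.1286  0.0437] lo [ 0.5336 -0.1516  0.0047] hi [ 0.566  -0.1188  0.0605]
scene dust_cap 0.66 [169. 130. 190. 167.] med [ 0.5301 -0.2482  0.1208] lo [ 0.5083 -0.2714  0.0842] hi [ 0.5413 -0.2399  0.1397]
scene dust_cap 0.3 [159. 230. 178. 271.] med [ 0.6935 -0.1221  0.0321] lo [ 0.6588 -0.1381  0.006 ] hi [ 0.7184 -0.1094  0.0557]
scene wide_filter 0.7 [161. 152. 205. 203.] med [ 0.544  -0.234   0.0542] lo [ 0.4934 -0.2837  0.0083] hi [ 0.5622 -0.2056  0.0807]
scene parts_tray 0.93 [355. 244. 442. 318.] med [0.4533 0.2379 0.0033] lo [ 0.3938  0.1832 -0.    ] hi [0.5185 0.2934 0.0191]
scene slim_filter 0.86 [252. 199. 284. 272.] med [0.5784 0.0183 0.0757] lo [ 0.5542 -0.0073  0.0084] hi [0.5902 0.0474 0.1362]
scene coax_relay 0.9 [157. 229. 179. 272.] med [ 0.6932 -0.1223  0
[... 1890 characters left out ...]
.6782 -0.1247  0.0323] lo [ 0.6506 -0.1619  0.0013] hi [ 0.7101 -0.1088  0.0566]
side dummy_load 0.78 [166. 205. 196. 232.] med [0.6879 0.1317 0.0532] lo [0.6776 0.1105 0.0131] hi [0.7112 0.1487 0.0807]
side adaptor 0.49 [266. 308. 280. 329.] med [0.4033 0.1421 0.0363] lo [0.3983 0.135  0.0115] hi [0.4117 0.1464 0.0455]
side screwdriver 0.83 [249. 314. 330. 408.] med [0.3799 0.166  0.0237] lo [0.2595 0.1553 0.0148] hi [0.4272 0.1742 0.0274]
side spanner 0.61 [368. 234. 441. 278.] med [ 0.324  -0.157   0.0072] lo [ 0.2626 -0.1808  0.0044] hi [ 0.4044 -0.1379  0.0096]
side panel_bracket 0.63 [195. 163. 239. 198.] med [0.7331 0.0068 0.0383] lo [ 0.7114 -0.0446  0.0036] hi [0.7678 0.0474 0.0617]
```

```bash
python3 - <<'E'
from h import *
import glob
from scipy.optimize import least_squares
np.set_printoptions(precision=4,suppress=True)
def fit(P,r):
    f=lambda c:np.hypot(P[:,0]-c[0],P[:,1]-c[1])-r
    return least_squares(f,P.mean(0)[:2]-0,loss="soft_l1",f_scale=.001)
for f in ["cl_scene_dust_cap_169","cl_side_dust_cap_360"]:
    g=glob.glob(f+"*")
    P=np.load(g[0])
    top=P[P[:,2]>P[:,2].max()-.004]; side=P[(P[:,2]<.132)&(P[:,2]>.088)]
    print(f,"top",(top.min(0)+top.max(0))/2,top.mean(0),len(top),"side",(r:=fit(side,.0202)).x,np.abs(r.fun).mean())
for f in ["cl_scene_wide*","cl_side_wide*"]:
    P=np.load(glob.glob(f)[0])
    s=P[(P[:,2]>.048)&(P[:,2]<.072)]
    r=fit(s,.042);print(f,r.x,np.abs(r.fun).mean())
for f in glob.glob("cl_*_parts_tray_[13][65]*"):
    P=np.load(f);print(f,cv2.minAreaRect((P[:,:2]*1000).astype(np.float32)))
    P=P[P[:,2]>.015];print(f,cv2.minAreaRect((P[:,:2]*1000).astype(np.float32)))
E
```

```text
Traceback (most recent call last):
IndexError: list index out of range
```

```bash
ls *.npy; python3 - <<'E'
from h import *
import glob
from scipy.optimize import least_squares
np.set_printoptions(precision=4,suppress=True)
def fit(P,r):
    f=lambda c:np.hypot(P[:,0]-c[0],P[:,1]-c[1])-r
    return least_squares(f,P.mean(0)[:2],loss="soft_l1",f_scale=.001)
for f in glob.glob("cl_s*_dust_cap_*"):
    P=np.load(f)
    if P[:,2].max()<.1: continue
    top=P[P[:,2]>P[:,2].max()-.004]; side=P[(P[:,2]<.132)&(P[:,2]>.088)]
    print(f,"top",(top.min(0)+top.max(0))/2,top.mean(0),len(top),"side",(r:=fit(side,.0202)).x,np.abs(r.fun).mean())
for f in glob.glob("cl_s*_wide*"):
    P=np.load(f)
    s=P[(P[:,2]>.048)&(P[:,2]<.072)]
    r=fit(s,.042);print(f,r.x,np.abs(r.fun).mean())
for f in glob.glob("cl_*_parts_tray_*"):
    P=np.load(f);print(f,cv2.minAreaRect((P[:,:2]*1000).astype(np.float32)))
    P=P[P[:,2]>.015];print(f,cv2.minAreaRect((P[:,:2]*1000).astype(np.float32)))
E
```

```text
cl_scene_adaptor_361.npy
cl_scene_coax_relay_157.npy
cl_scene_dummy_load_249.npy
cl_scene_dust_cap_124.npy
cl_scene_dust_cap_158.npy
cl_scene_dust_cap_168.npy
cl_scene_dust_cap_204.npy
cl_scene_dust_cap_206.npy
cl_scene_panel_bracket_163.npy
cl_scene_parts_tray_355.npy
cl_scene_screwdriver_364.npy
cl_scene_slim_filter_252.npy
cl_scene_spanner_249.npy
cl_scene_wide_filter_161.npy
cl_side_adaptor_265.npy
cl_side_coax_relay_261.npy
cl_side_dummy_load_166.npy
cl_side_dust_cap_314.npy
cl_side_dust_cap_322.npy
cl_side_dust_cap_359.npy
cl_side_dust_cap_387.npy
cl_side_panel_bracket_194.npy
cl_side_parts_tray_164.npy
cl_side_parts_tray_263.npy
cl_side_screwdriver_248.npy
cl_side_slim_filter_246.npy
cl_side_slim_filter_248.npy
cl_side_spanner_367.npy
cl_side_wide_filter_342.npy
scene0.npy
side0.npy
wrist0.npy
cl_scene_dust_cap_168.npy top [ 0.5236 -0.2571  0.1388] [ 0.5229 -0.2569  0.1385] 129 side [ 0.5202 -0.2616] 0.001377056407651731
cl_side_dust_cap_359.npy top [ 0.514  -0.2552  0.1402] [ 0.5154 -0.2546  0.14  ] 107 side [ 0.5185 -0.2602] 0.0008119708907296663
cl_scene_wide_filter_161.npy
[... 180 characters left out ...]
(110.7979507446289, 127.30572509765625), 85.79862976074219)
cl_scene_parts_tray_355.npy ((455.7021789550781, 238.27932739257812), (110.64653015136719, 125.29988861083984), 85.79862976074219)
cl_side_parts_tray_164.npy ((450.9629821777344, 238.893310546875), (110.2608413696289, 122.46627807617188), 85.51908874511719)
cl_side_parts_tray_164.npy ((450.9629821777344, 238.893310546875), (110.2608413696289, 122.46627807617188), 85.51908874511719)
cl_side_parts_tray_263.npy ((692.8252563476562, -150.22134399414062), (64.61116790771484, 76.1806640625), 28.678640365600586)
cl_side_parts_tray_263.npy ((681.7794189453125, -131.0011749267578), (64.25829315185547, 28.644493103027344), 25.508420944213867)
```

Emit:
arm_command(
  deltas=[
    [0.47, -1, 0.17, 0, 1],
    [0.47, -1, 0.17, 0, 1],
    [0.47, -1, 0.17, 0, 1],
    [0.47, -1, 0.17, 0, 1],
    [0.47, -1, 0.17, 0, 1],
    [0.47, -1, 0.17, 0, 1],
    [0.47, -1, 0.17, 0, 1],
    [0.47, -1, 0.17, 0, 1],
  ],
)

```text
time_s: 1.92
position: [0.2901, 0.2294, 0.2438]
tcp_rot: [0.43, 3.111, 0.001]
wrist_force: [1.9, 0.6, -0.7]
gripper_width: 0.999
```

Emit:
arm_command(
  deltas=[
    [0.47, -1, 0, 0, 1],
    [0.47, -1, 0, 0, 1],
    [0.47, -1, 0, 0, 1],
    [0.47, -1, 0, 0, 1],
    [0.47, -1, 0, 0, 1],
    [0.47, -1, 0, 0, 1],
    [0.47, -1, 0, 0, 1],
    [0.47, -1, 0, 0, 1],
  ],
)

```text
time_s: 2.58
position: [0.4315, -0.0729, 0.2441]
tcp_rot: [0.432, 3.11, 0.001]
wrist_force: [0.6, 0.7, -0.1]
gripper_width: 0.999
```

Emit:
arm_command(
  deltas=[
    [0.1, -0.62, 0, 0, 1],
    [0.1, -0.62, 0, 0, 1],
    [0.1, -0.62, 0, 0, 1],
    [0.1, -0.62, 0, 0, 1],
    [0.1, -0.62, 0, 0, 1],
    [0.1, -0.62, 0, 0, 1],
  ],
)

```text
time_s: 3.08
position: [0.4617, -0.2641, 0.2432]
tcp_rot: [0.439, 3.109, -0.002]
wrist_force: [-0.0, -1.8, 0.7]
gripper_width: 0.999
```

```bash
cat > look.py <<'E'
import sys
from h import *
from scipy.optimize import least_squares
np.set_printoptions(precision=4,suppress=True)
tag=sys.argv[1]; cams=sys.argv[2].split(",")
s=readout.observe();print(s["time_s"],s["position"],s["tcp_rot"],s["wrist_force"],s["gripper_width"])
for n in cams:
    c=optics.get_calibration(n);p,d=optics.grab_frame(n)
    cv2.imwrite(f"pics/{n}_{tag}.png",p[:,:,::-1]);np.save(f"d_{n}_{tag}.npy",d);np.savez(f"c_{n}_{tag}.npz",**c)
    P=cloud(d,c,np.ones(d.shape,bool))
    np.save(f"p_{n}_{tag}.npy",P)
E
python3 look.py a wrist; python3 - <<'E'
import numpy as np
P=np.load("p_wrist_a.npy")
Q=P[(abs(P[:,0]-.519)<.06)&(abs(P[:,1]+.259)<.06)&(P[:,2]>.12)&(P[:,2]<.17)]
print(len(Q)); 
if len(Q):
    z=np.median(Q[:,2]);T=Q[abs(Q[:,2]-z)<.003];print(z,T.min(0),T.max(0),(T.min(0)+T.max(0))/2,T.mean(0))
E
```

```text
3.0833 [ 0.4617 -0.2641  0.2432] [ 0.4386  3.1092 -0.0017] [-0.035  -1.8041  0.716 ] 0.9987656804777252
1298
0.14000137980244623 [ 0.50009621 -0.2797219   0.13703176] [ 0.53930552 -0.24018982  0.14222465] [ 0.51970087 -0.25995586  0.13962821] [ 0.51910414 -0.25986296  0.14011172]
```

View pics/wrist_a.png

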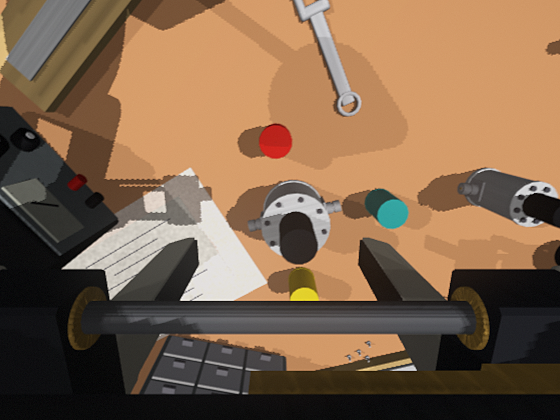

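The wrist view shows the black cap at about (298,240). Its top is at (0.5195,-0.260,0.140), which matches the known 140 mm height and the side fits.

Emit:
arm_command(
  deltas=[
    [0.192, 0.014, 0, 0, 1],
    [0.192, 0.014, -0.05, 0, 1],
    [0.192, 0.014, -0.15, 0, 1],
    [0.192, 0.014, -0.25, 0, 1],
    [0.192, 0.014, -0.35, 0, 1],
    [0.192, 0.014, -0.4, 0, 1],
    [0.192, 0.014, -0.44, 0, 1],
    [0.192, 0.014, -0.44, 0, 1],
    [0.192, 0.014, -0.44, 0, 1],
  ],
)

```text
time_s: 3.88
position: [0.5187, -0.2556, 0.1113]
tcp_rot: [-0.436, -3.111, -0.003]
wrist_force: [-0.2, -0.1, -0.2]
gripper_width: 0.996
```

Emit:
arm_command(
  deltas=[
    [0.003, -0.014, 0, 0, 1],
    [0.003, -0.014, 0, 0, 1],
    [0.003, -0.014, 0, 0, 0.6],
    [0.003, -0.014, 0, 0, 0.5],
    [0.003, -0.014, 0, 0, 0.46],
    [0.003, -0.014, 0, 0, 0.46],
  ],
)

```text
time_s: 4.38
position: [0.5196, -0.2599, 0.1116]
tcp_rot: [0.436, 3.111, 0.002]
wrist_force: [0.6, -0.0, -0.6]
gripper_width: 0.76
```

```bash
python3 look.py b scene,side
```

```text
4.3833 [ 0.5196 -0.2599  0.1116] [0.4359 3.1109 0.0024] [ 0.5589 -0.034  -0.6432] 0.7601358559773278
```

View pics/side_b.png

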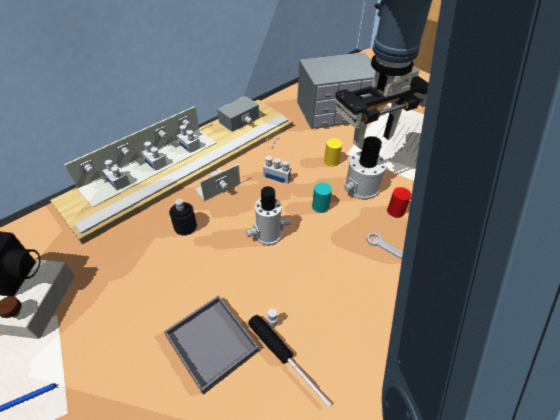

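The side view shows the fingers at about (360,125) and (395,115), either side of the cap at (371,152). I'll close on it now.

Emit:
arm_command(
  deltas=[
    [0, 0, 0, 0, 0.3],
    [0, 0, 0, 0, 0.3],
    [0, 0, 0, 0, 0.3],
    [0, 0, 0, 0, 0.3],
    [0, 0, 0, 0, 0.3],
    [0, 0, 0, 0, 0.3],
    [0, 0, 0, 0, 0.3],
    [0, 0, 0, 0, 0.3],
  ],
)

```text
time_s: 5.15
position: [0.5195, -0.2599, 0.1113]
tcp_rot: [-0.436, -3.111, -0.003]
wrist_force: [0.4, 0.7, 0.3]
gripper_width: 0.406
```

Emit:
arm_command(
  deltas=[
    [0, 0, 0, 0, 0.3],
    [0, 0, 0, 0, 0.3],
  ],
)

```text
time_s: 5.32
position: [0.5195, -0.2599, 0.1113]
tcp_rot: [-0.436, -3.111, -0.003]
wrist_force: [0.0, -0.3, -0.2]
gripper_width: 0.405
```

Emit:
arm_command(
  deltas=[
    [0, 0, 0.04, 0, 0.3],
    [0, 0, 0.09, 0, 0.3],
    [0, 0, 0.15, 0, 0.3],
    [0, 0, 0.21, 0, 0.3],
    [0, 0, 0.27, 0, 0.3],
    [0, 0, 0.33, 0, 0.3],
    [0, 0, 0.36, 0, 0.3],
    [0, 0, 0.36, 0, 0.3],
    [0, 0, 0.36, 0, 0.3],
  ],
)

```text
time_s: 6.07
position: [0.5195, -0.2599, 0.2191]
tcp_rot: [0.436, 3.111, 0.003]
wrist_force: [-0.3, 0.6, -1.0]
gripper_width: 0.405
```

```bash
python3 look.py c wrist,scene
```

```text
6.0667 [ 0.5195 -0.2599  0.2191] [0.4358 3.111  0.0025] [-0.317   0.6401 -1.0037] 0.40489531075884067
```

View pics/scene_c.png

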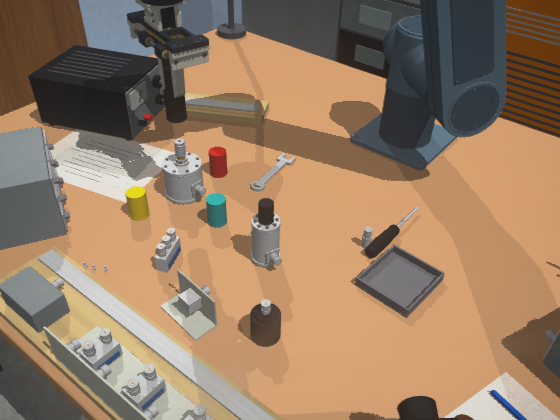

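View pics/wrist_c.png

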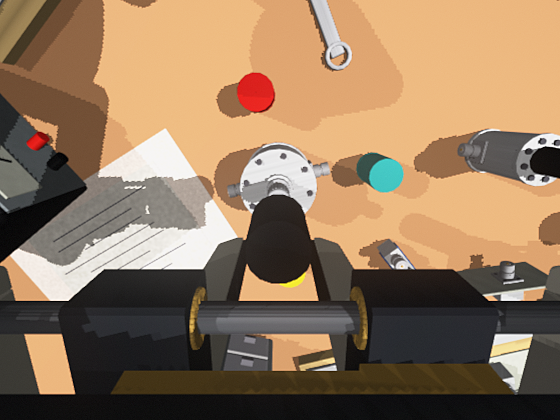

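The cap is lifted and the knob is bare at (180,150) in the scene view. Next I'll carry the cap to the tray.

Emit:
arm_command(
  deltas=[
    [-0.11, 0.83, 0, 0, 0.3],
    [-0.11, 0.83, 0, 0, 0.3],
    [-0.11, 0.83, 0, 0, 0.3],
    [-0.11, 0.83, 0, 0, 0.3],
    [-0.11, 0.83, 0, 0, 0.3],
    [-0.11, 0.83, 0, 0, 0.3],
    [-0.11, 0.83, 0, 0, 0.3],
    [-0.11, 0.83, 0, 0, 0.3],
  ],
)

```text
time_s: 6.83
position: [0.4848, -0.0081, 0.217]
tcp_rot: [-0.428, -3.108, -0.005]
wrist_force: [-0.4, -0.4, -0.8]
gripper_width: 0.403
```

Emit:
arm_command(
  deltas=[
    [-0.11, 0.83, 0, 0, 0.3],
    [-0.11, 0.83, 0, 0, 0.3],
    [-0.11, 0.83, 0, 0, 0.3],
    [-0.11, 0.83, 0, 0, 0.3],
    [-0.11, 0.83, 0, 0, 0.3],
    [-0.11, 0.83, 0, 0, 0.3],
    [-0.11, 0.83, 0, 0, 0.3],
    [-0.11, 0.83, 0, 0, 0.3],
    [-0.11, 0.83, 0, 0, 0.3],
  ],
)

```text
time_s: 7.58
position: [0.4523, 0.2397, 0.2161]
tcp_rot: [-0.428, -3.108, -0.002]
wrist_force: [0.8, -0.2, -0.4]
gripper_width: 0.402
```

```bash
python3 look.py d side,scene; python3 - <<'E'
import numpy as np
for n in("side","scene"):
    P=np.load(f"p_{n}_d.npy");Q=P[(np.hypot(P[:,0]-.453,P[:,1]-.239)<.03)&(P[:,2]>.1)]
    print(n,len(Q),np.percentile(Q,[1,10,50],axis=0))
E
```

```text
7.5833 [0.4523 0.2397 0.2161] [-0.4281 -3.1075 -0.0024] [ 0.8218 -0.2447 -0.4068] 0.40168546542292777
side 3642 [[0.42512969 0.21620927 0.18903135]
 [0.42773561 0.22326411 0.21546369]
 [0.43581839 0.24539851 0.28911187]]
scene 3220 [[0.43736546 0.2103171  0.1867996 ]
 [0.44410078 0.21663405 0.20907235]
 [0.46600865 0.24134199 0.30703553]]
```

View pics/side_d.png

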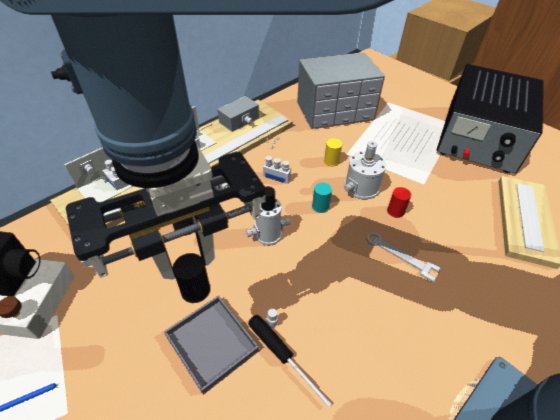

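The cap hangs upright over the tray with its rim at about z 0.186. I'll lower it.

Emit:
arm_command(
  deltas=[
    [0.003, 0, -0.1, 0, 0.3],
    [0.003, 0, -0.2, 0, 0.3],
    [0.003, 0, -0.3, 0, 0.3],
    [0.003, 0, -0.4, 0, 0.3],
    [0.003, 0, -0.48, 0, 0.3],
    [0.003, 0, -0.54, 0, 0.3],
    [0.003, 0, -0.57, 0, 0.3],
    [0.003, 0, -0.59, 0, 0.3],
    [0.003, 0, -0.598, 0, 0.3],
    [0.003, 0, -0.598, 0, 0.3],
    [0.003, 0, -0.598, 0, 0.3],
  ],
)

```text
time_s: 8.6
position: [0.4545, 0.2389, 0.0381]
tcp_rot: [-0.433, -3.109, -0.004]
wrist_force: [-0.3, -0.5, 0.1]
gripper_width: 0.402
```

Emit:
arm_command(
  deltas=[
    [0, 0, -0.004, 0, 0.3],
    [0, 0, -0.007, 0, 0.3],
    [0, 0, -0.009, 0, 0.3],
    [0, 0, -0.009, 0, 0.3],
  ],
)

```text
time_s: 8.93
position: [0.4546, 0.2391, 0.0357]
tcp_rot: [-0.432, -3.11, -0.005]
wrist_force: [0.0, 0.2, -0.2]
gripper_width: 0.402
```

Now open gently and then retreat straight up.

Emit:
arm_command(
  deltas=[
    [0, 0, 0, 0, 0.45],
    [0, 0, 0, 0, 0.5],
    [0, 0, 0, 0, 0.6],
    [0, 0, 0, 0, 0.65],
    [0, 0, 0, 0, 0.65],
    [0, 0, 0.03, 0, 0.65],
    [0, 0, 0.1, 0, 0.65],
    [0, 0, 0.2, 0, 0.65],
    [0, 0, 0.32, 0, 0.65],
    [0, 0, 0.45, 0, 0.65],
    [0, 0, 0.6, 0, 0.65],
    [0, 0, 0.62, 0, 0.65],
  ],
)

```text
time_s: 9.93
position: [0.4577, 0.24, 0.2296]
tcp_rot: [0.431, 3.103, 0.012]
wrist_force: [0.5, 0.1, 1.0]
gripper_width: 0.652
```

```bash
python3 look.py e side,scene,wrist; python3 - <<'E'
import numpy as np
np.set_printoptions(precision=4,suppress=True)
for n in("side","scene"):
    P=np.load(f"p_{n}_e.npy");Q=P[(np.hypot(P[:,0]-.453,P[:,1]-.239)<.035)&(P[:,2]>.05)&(P[:,2]<.1)]
    T=Q[Q[:,2]>.058]; print(n,len(T),(T.max(0)+T.min(0))/2,T[:,2].min(),T[:,2].max())
E
```

```text
9.9333 [0.4577 0.24   0.2296] [0.4312 3.103  0.012 ] [0.4522 0.1177 1.0358] 0.6515105658981364
side 480 [0.4534 0.24   0.0627] 0.058070729425046784 0.06733993075040415
scene 308 [0.456  0.2385 0.062 ] 0.058092029118219604 0.06583644647658138
```

View pics/scene_e.png

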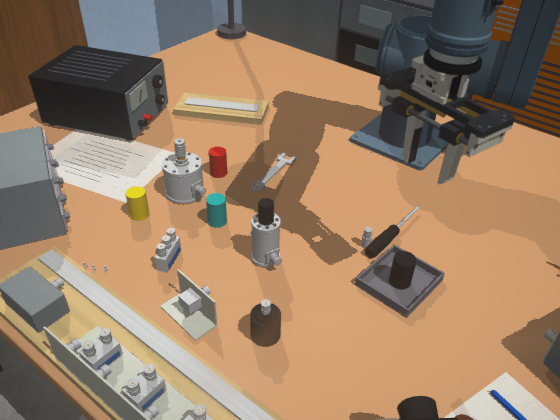

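The cap stands upright and released in the tray, near (402,270), with its top at about 64 mm. Now I'll go back to the knob.

Emit:
arm_command(
  deltas=[
    [0.02, -0.83, 0, 0, 0.7],
    [0.02, -0.83, 0, 0, 0.7],
    [0.02, -0.83, 0, 0, 0.7],
    [0.02, -0.83, 0, 0, 0.7],
    [0.02, -0.83, 0, 0, 0.7],
    [0.02, -0.83, 0, 0, 0.7],
    [0.02, -0.83, 0, 0, 0.7],
  ],
)

```text
time_s: 10.67
position: [0.4598, -0.0163, 0.2201]
tcp_rot: [-0.443, -3.106, -0.002]
wrist_force: [1.1, 0.5, -0.3]
gripper_width: 0.701
```

Emit:
arm_command(
  deltas=[
    [0.02, -0.83, 0, 0, 0.7],
    [0.02, -0.83, 0, 0, 0.7],
    [0.02, -0.83, 0, 0, 0.7],
    [0.02, -0.83, 0, 0, 0.7],
    [0.02, -0.83, 0, 0, 0.7],
    [0.02, -0.83, 0, 0, 0.7],
    [0.02, -0.83, 0, 0, 0.7],
    [0.02, -0.83, 0, 0, 0.7],
    [0.02, -0.83, 0, 0, 0.7],
  ],
)

```text
time_s: 11.42
position: [0.4649, -0.2641, 0.218]
tcp_rot: [-0.444, -3.103, -0.007]
wrist_force: [0.7, 0.6, 0.8]
gripper_width: 0.701
```

```bash
python3 look.py f wrist; cat > knob.py <<'E'
import numpy as np,sys
from scipy.optimize import least_squares
np.set_printoptions(precision=4,suppress=True)
P=np.load(f"p_wrist_{sys.argv[1]}.npy");z0=float(sys.argv[2])
Q=P[(np.hypot(P[:,0]-.519,P[:,1]+.26)<.02)&(abs(P[:,2]-z0)<.006)]
z=np.median(Q[:,2]);T=Q[abs(Q[:,2]-z)<.003];print("knob top",z,len(T),(T.min(0)+T.max(0))/2,T.mean(0),np.ptp(T,axis=0))
Q=P[(np.hypot(P[:,0]-.519,P[:,1]+.26)<.05)&(abs(P[:,2]-.08)<.004)]
print("lid",np.median(Q[:,2]),len(Q),(Q.min(0)+Q.max(0))/2,np.ptp(Q,axis=0))
E
python3 knob.py f .134
```

```text
11.4167 [ 0.4649 -0.2641  0.218 ] [-0.444  -3.1027 -0.0066] [0.7143 0.5781 0.7662] 0.7007121822500029
knob top 0.13403697513081936 391 [ 0.5198 -0.2599  0.1337] [ 0.5192 -0.2599  0.134 ] [0.0222 0.0215 0.005 ]
lid 0.08019816001634295 3148 [ 0.5202 -0.2598  0.08  ] [0.0839 0.0828 0.0078]
```

View pics/wrist_f.png

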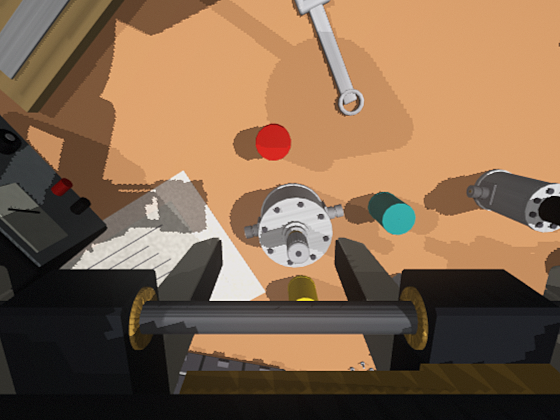

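The knob top is at (298,253), which gives (0.5196,-0.260,0.134). The lid centre agrees with that. I'll move over it and descend partway.

Emit:
arm_command(
  deltas=[
    [0.182, 0.01, 0, 0, 0.7],
    [0.182, 0.01, -0.05, 0, 0.7],
    [0.182, 0.01, -0.13, 0, 0.7],
    [0.182, 0.01, -0.2, 0, 0.7],
    [0.182, 0.01, -0.23, 0, 0.7],
    [0.182, 0.01, -0.23, 0, 0.7],
    [0.182, 0.01, -0.23, 0, 0.7],
  ],
)

```text
time_s: 12.05
position: [0.5198, -0.2591, 0.1499]
tcp_rot: [-0.439, -3.104, -0.006]
wrist_force: [0.3, -0.1, 0.2]
gripper_width: 0.701
```

Emit:
arm_command(
  deltas=[
    [0, -0.003, -0.03, 0, 0.7],
    [0, -0.003, -0.07, 0, 0.7],
    [0, -0.003, -0.11, 0, 0.65],
    [0, -0.003, -0.135, 0, 0.6],
    [0, -0.003, -0.146, 0, 0.55],
    [0, -0.003, -0.146, 0, 0.5],
    [0, -0.003, -0.146, 0, 0.45],
    [0, -0.003, -0.146, 0, 0.4],
  ],
)

```text
time_s: 12.72
position: [0.5203, -0.2604, 0.1069]
tcp_rot: [-0.44, -3.105, -0.005]
wrist_force: [-0.4, 0.6, -0.5]
gripper_width: 0.429
```

```bash
cat > obs.py <<'E'
from h import *
from scipy.spatial.transform import Rotation as Ro
np.set_printoptions(precision=4,suppress=True)
s=readout.observe();M=Ro.from_rotvec(s["tcp_rot"]).as_matrix()
print(s["time_s"],s["position"],"zaxis",M[:,2],"jaw",M[:,1],"F",s["wrist_force"],"T",s["wrist_torque"],s["gripper_width"])
E
python3 obs.py
```

```text
12.7167 [ 0.5203 -0.2604  0.1069] zaxis [-0.0052  0.0041 -1.    ] jaw [0.2778 0.9606 0.0025] F [-0.392   0.6197 -0.5285] T [ 0.0041 -0.0103 -0.0062] 0.42879296680064144
```

Emit:
arm_command(
  deltas=[
    [-0.002, 0.0015, 0, 0, 0.35],
    [-0.002, 0.0015, 0, 0, 0.3],
    [-0.002, 0.0015, 0, 0, 0.26],
    [-0.002, 0.0015, 0, 0, 0.26],
    [-0.002, 0.0015, 0, 0, 0.26],
  ],
)

```text
time_s: 13.13
position: [0.5197, -0.26, 0.1071]
tcp_rot: [-0.44, -3.105, -0.005]
wrist_force: [-0.8, -0.4, -1.2]
gripper_width: 0.264
```

```bash
python3 obs.py;python3 look.py g wrist,side,scene
```

```text
13.1333 [ 0.5197 -0.26    0.1071] zaxis [-0.005  0.004 -1.   ] jaw [0.2777 0.9607 0.0024] F [-0.8039 -0.4023 -1.2204] T [-0.0156  0.0286  0.0416] 0.2636217244334763
13.1333 [ 0.5197 -0.26    0.1071] [-0.4398 -3.1051 -0.0051] [-0.8039 -0.4023 -1.2204] 0.2636217244334763
```

View pics/wrist_g.png

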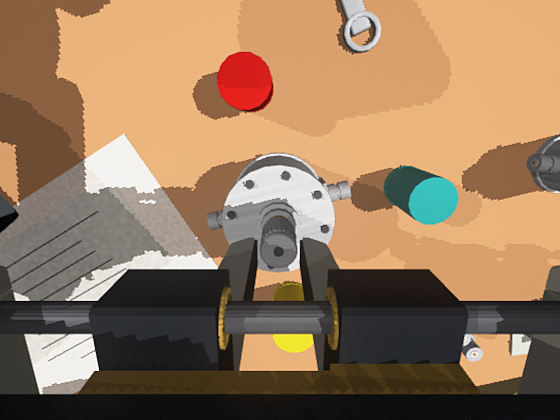

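```bash
python3 -c "
import cv2
a=cv2.imread('pics/side_g.png')[80:220,310:430];b=cv2.imread('pics/scene_g.png')[80:220,120:240]
cv2.imwrite('pics/crop_g.png',cv2.resize(cv2.hconcat([a,b]),None,fx=3.3,fy=3.3))"
```

```text
(no output)
```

View pics/crop_g.png

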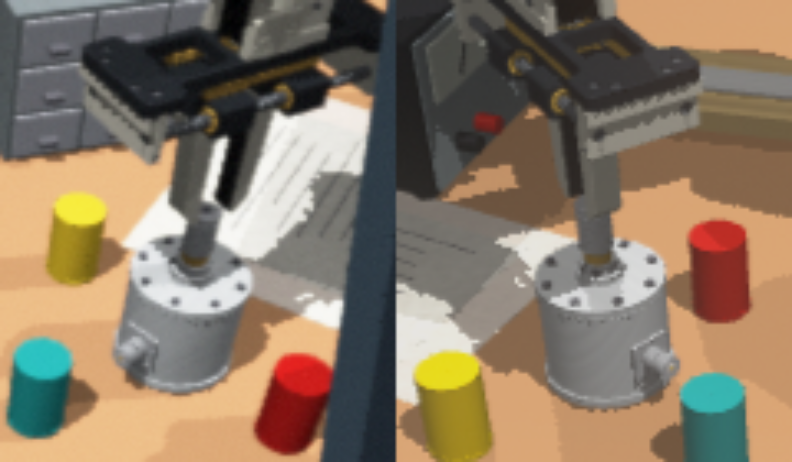

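The knob (at (278,250) in the wrist view) sits centred between the fingers. I'll close on it.

Emit:
arm_command(
  deltas=[
    [0, 0, 0, 0, 0.23],
    [0, 0, 0, 0, 0.2],
    [0, 0, 0, 0, 0.1],
    [0, 0, 0, 0, 0.1],
    [0, 0, 0, 0, 0.1],
    [0, 0, 0, 0, 0.1],
  ],
)

```text
time_s: 13.78
position: [0.5204, -0.2617, 0.1082]
tcp_rot: [-0.44, -3.107, -0.0]
wrist_force: [-0.2, -2.7, 5.4]
gripper_width: 0.102
```

```bash
python3 obs.py
```

```text
13.7833 [ 0.5204 -0.2617  0.1082] zaxis [-0.0033  0.0008 -1.    ] jaw [ 0.2777  0.9607 -0.0002] F [-0.2086 -2.6775  5.3772] T [-0.6487  0.2016 -0.0117] 0.10225502131529215
```

The width of 0.10 is too small for the 22 mm knob, so I'll look before doing anything else.

```bash
python3 look.py h wrist,side,scene; python3 -c "
import cv2
a=cv2.imread('pics/side_h.png')[80:220,310:430];b=cv2.imread('pics/scene_h.png')[80:220,120:240]
cv2.imwrite('pics/crop_h.png',cv2.resize(cv2.hconcat([a,b]),None,fx=3.3,fy=3.3))"
```

```text
13.7833 [ 0.5204 -0.2617  0.1082] [-0.4402 -3.1072 -0.0005] [-0.2086 -2.6775  5.3772] 0.10225502131529215
```

View pics/crop_h.png

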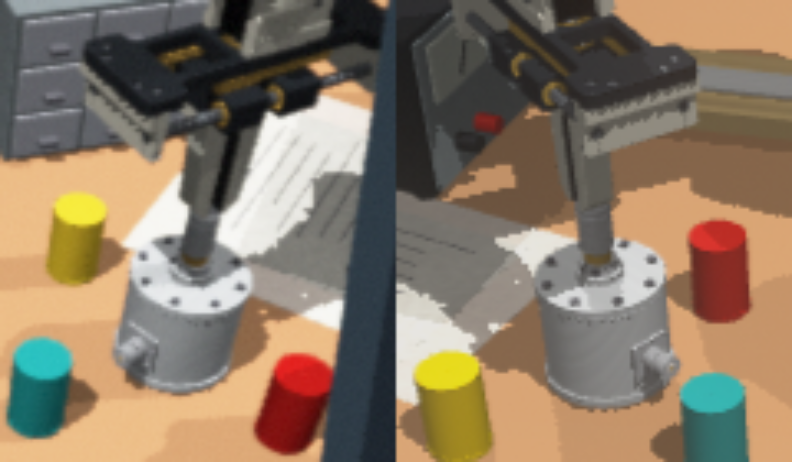

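View pics/wrist_h.png

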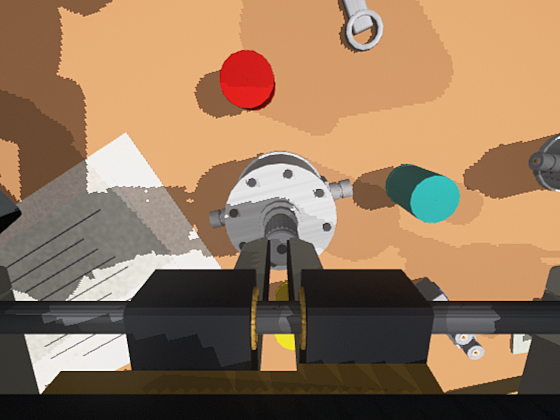

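```bash
python3 - <<'E'
from h import *
np.set_printoptions(precision=4,suppress=True)
for tag,tcp in(("g",[.5197,-.26,.1071]),("h",[.5204,-.2617,.1082])):
  ims=[]
  for n in("side","scene","wrist"):
    c=dict(np.load(f"c_{n}_{tag}.npz"));im=cv2.imread(f"pics/{n}_{tag}.png")
    d=np.load(f"d_{n}_{tag}.npy")
    K=np.array([[.5197,-.26,.134],[.5197,-.26,.1],tcp])
    uv=proj(K,c);print(tag,n,uv)
    P=np.load(f"p_{n}_{tag}.npy")
    Q=P[(np.hypot(P[:,0]-.52,P[:,1]+.26)<.05)&(P[:,2]>.084)&(P[:,2]<.2)]
    for z in np.arange(.085,.2,.01):
        S=Q[abs(Q[:,2]-z)<.005]
        if len(S)>3: print(round(z,3),len(S),S[:,:2].min(0),S[:,:2].max(0))
    u0,v0=uv[0].astype(int)
    if n=="wrist": s=2.3
    else: s=5
    for p,col in zip(uv,((0,0,255),(0,255,0),(255,0,255))):
        cv2.circle(im,tuple(np.int32(p)),1,col,-1)
    h=200/s
    cr=im[int(max(0,v0-h)):int(v0+h),int(u0-h):int(u0+h)]
    ims.append(cv2.resize(cr,(260,260*cr.shape[0]//cr.shape[1]),interpolation=cv2.INTER_CUBIC))
  H=min(i.shape[0] for i in ims);cv2.imwrite(f"pics/ov_{tag}.png",cv2.hconcat([i[:H] for i in ims]))
E
```

```text
g side [[371.772  142.8048]
 [368.8301 154.8864]
 [369.43   152.4229]]
0.085 48 [ 0.4837 -0.2903] [ 0.5477 -0.2251]
0.095 49 [ 0.5055 -0.2652] [ 0.5311 -0.2471]
0.105 29 [ 0.506  -0.2625] [ 0.527  -0.2488]
0.115 38 [ 0.5058 -0.2659] [ 0.5268 -0.2468]
0.125 34 [ 0.5071 -0.263 ] [ 0.5231 -0.2479]
0.135 72 [ 0.504  -0.2778] [ 0.5249 -0.2364]
0.145 78 [ 0.5032 -0.2819] [ 0.5357 -0.2302]
0.155 73 [ 0.5024 -0.2839] [ 0.5332 -0.23  ]
0.165 90 [ 0.5028 -0.284 ] [ 0.5351 -0.2306]
0.175 87 [ 0.5029 -0.2861] [ 0.5327 -0.2309]
0.185 87 [ 0.502  -0.2834] [ 0.5351 -0.2291]
0.195 74 [ 0.5024 -0.2862] [ 0.5348 -0.2292]
g scene [[179.2578 140.1249]
 [180.8726 154.0499]
 [180.5406 151.1872]]
0.085 49 [ 0.5062 -0.2743] [ 0.5359 -0.2432]
0.095 52 [ 0.5088 -0.2694] [ 0.5334 -0.2471]
0.105 41 [ 0.5148 -0.2673] [ 0.5332 -0.249 ]
0.115 41 [ 0.512  -0.2668] [ 0.5324 -0.2485]
0.125 37 [ 0.515  -0.2679] [ 0.5323 -0.2491]
0.135 56 [ 0.5154 -0.2859] [ 0.5368 -0.2367]
0.145 72 [ 0.5158 -0.2884] [ 0.5395 -0.2327]
0.155 84 [ 0.5144 -0.2916] [ 0.5402 -0.2314]
0.165 78 [ 0.5161 -0.2886] [ 0.5375 -0.2313]
0.175 84 [ 0
[... 1849 characters left out ...]
5236 -0.2849] [ 0.5346 -0.2516]
0.195 19 [ 0.5259 -0.2737] [ 0.5365 -0.2478]
h wrist [[281.1599 248.7717]
 [280.6892 228.4571]
 [278.6004 234.3931]]
0.085 376 [ 0.5035 -0.2926] [ 0.5502 -0.2449]
0.095 268 [ 0.5076 -0.272 ] [ 0.5247 -0.2478]
0.105 108 [ 0.5084 -0.2693] [ 0.5195 -0.2489]
0.115 158 [ 0.5085 -0.27  ] [ 0.5198 -0.2488]
0.125 179 [ 0.5085 -0.2685] [ 0.5201 -0.2488]
0.135 767 [ 0.5083 -0.2736] [ 0.5307 -0.2454]
0.145 410 [ 0.5071 -0.2775] [ 0.5295 -0.2412]
0.155 524 [ 0.5068 -0.279 ] [ 0.5275 -0.2405]
0.165 641 [ 0.5067 -0.2789] [ 0.5298 -0.2402]
0.175 450 [ 0.5063 -0.2793] [ 0.5267 -0.2401]
0.185 293 [ 0.5094 -0.2684] [ 0.52   -0.2507]
0.195 156 [ 0.5098 -0.2705] [ 0.5319 -0.2521]
```

View pics/ov_h.png

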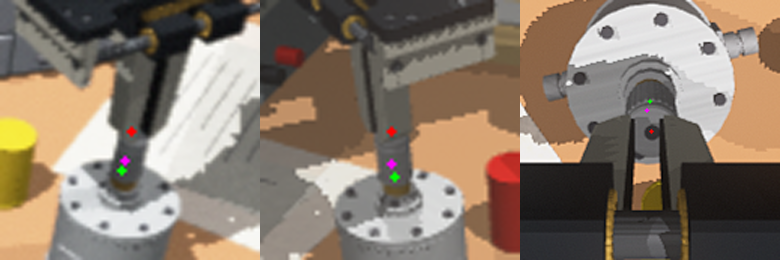

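View pics/ov_g.png

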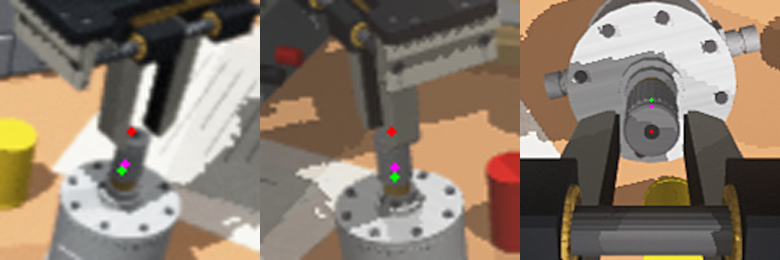

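The overlay shows the real fingertips ending near z 0.132, about 24 mm above the reported TCP, so they closed over the knob's top instead of round it. I'll back off, open, and measure where the fingertips actually are.

Emit:
arm_command(
  deltas=[
    [0, 0, 0.03, 0, 0.1],
    [0, 0, 0.07, 0, 0.1],
    [0, 0, 0.1, 0, 0.2],
    [0, 0, 0.1, 0, 0.35],
    [0, 0, 0.1, 0, 0.45],
    [0, 0, 0.1, 0, 0.45],
    [0, 0, 0.1, 0, 0.45],
  ],
)

```text
time_s: 14.52
position: [0.5199, -0.2614, 0.1375]
tcp_rot: [-0.44, -3.106, -0.002]
wrist_force: [-0.5, 0.1, -0.1]
gripper_width: 0.405
```

```bash
python3 obs.py; python3 look.py i side,scene,wrist; python3 knob.py i .134; python3 - <<'E'
from h import *
np.set_printoptions(precision=4,suppress=True)
ims=[]
for n in("side","scene","wrist"):
    P=np.load(f"p_{n}_i.npy")
    Q=P[(np.hypot(P[:,0]-.52,P[:,1]+.26)<.06)&(P[:,2]>.136)&(P[:,2]<.2)]
    for z in np.arange(.137,.18,.003):
        S=Q[abs(Q[:,2]-z)<.0015]
        if len(S)>2: print(n,round(z,4),len(S),S[:,:2].min(0),S[:,:2].max(0))
    im=cv2.imread(f"pics/{n}_i.png");c=dict(np.load(f"c_{n}_i.npz"))
    u,v=proj([.5197,-.26,.134],c)[0].astype(int);h=90 if n=="wrist" else 40
    ims.append(cv2.resize(im[v-h:v+h,u-h:u+h],(265,265),interpolation=cv2.INTER_CUBIC))
cv2.imwrite("pics/crop_i.png",cv2.hconcat(ims))
E
```

```text
14.5167 [ 0.5199 -0.2614  0.1375] zaxis [-0.0044  0.0016 -1.    ] jaw [0.2778 0.9606 0.0003] F [-0.4684  0.098  -0.1282] T [-0.0186 -0.0131 -0.0559] 0.40469508987803515
14.5167 [ 0.5199 -0.2614  0.1375] [-0.44   -3.106  -0.0015] [-0.4684  0.098  -0.1282] 0.40469508987803515
knob top 0.13404565465640791 806 [ 0.5196 -0.26    0.1336] [ 0.519  -0.2598  0.134 ] [0.0222 0.0217 0.005 ]
lid 0.0801608993358836 5908 [ 0.5198 -0.2601  0.0801] [0.0835 0.0836 0.0077]
side 0.164 8 [ 0.504  -0.2824] [ 0.5194 -0.2775]
side 0.167 10 [ 0.5045 -0.2825] [ 0.5202 -0.2347]
side 0.17 16 [ 0.5018 -0.2861] [ 0.5215 -0.2314]
side 0.173 20 [ 0.502 -0.288] [ 0.5323 -0.2265]
side 0.176 28 [ 0.5018 -0.2895] [ 0.5353 -0.226 ]
side 0.179 25 [ 0.5011 -0.287 ] [ 0.5354 -0.227 ]
scene 0.161 3 [ 0.5111 -0.2901] [ 0.5217 -0.2805]
scene 0.164 21 [ 0.5047 -0.2918] [ 0.5369 -0.2361]
scene 0.167 16 [ 0.5047 -0.2955] [ 0.5378 -0.2323]
scene 0.17 18 [ 0.5095 -0.2948] [ 0.5383 -0.2286]
scene 0.173 29 [ 0.5083 -0.2958] [ 0.5397 -0.2271]
scene 0.176 29 [ 0.5075 -0.2997] [ 0.5376 -0.2252]
scene 0.179 29 [ 0.5102 -0.2953] [ 0.5402 -0.2262]
wrist 0.164 46 [ 0.5047 -0.2847] [ 0.5333 -0.2344]
wrist 0.167 97 [ 0.5039 -0.2885] [ 0.5338 -0.231 ]
wrist 0.17 128 [ 0.5029 -0.2907] [ 0.5337 -0.228 ]
wrist 0.173 147 [ 0.5026 -0.2922] [ 0.5283 -0.2268]
wrist 0.176 157 [ 0.5023 -0.2921] [ 0.5338 -0.2262]
wrist 0.179 172 [ 0.5024 -0.2928] [ 0.5335 -0.2259]
```

View pics/crop_i.png

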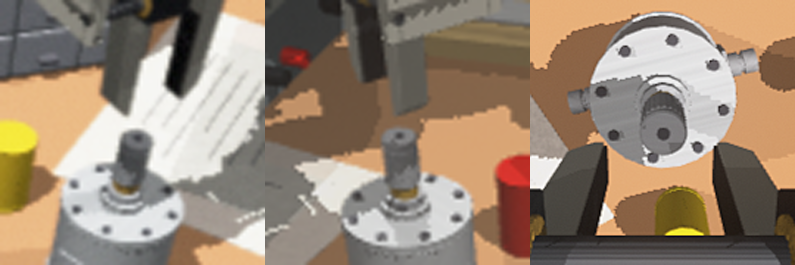

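With the reported TCP at 0.1375, the fingertips are at about z 0.163, so the offset is 25.5 mm. For tips at 0.107 I need a reported z of about 0.081.

Emit:
arm_command(
  deltas=[
    [-0.001, 0.005, 0, 0, 0.45],
    [-0.001, 0.005, -0.02, 0, 0.45],
    [-0.001, 0.005, -0.05, 0, 0.45],
    [-0.001, 0.005, -0.08, 0, 0.45],
    [-0.001, 0.005, -0.11, 0, 0.45],
    [-0.001, 0.005, -0.14, 0, 0.45],
    [-0.001, 0.005, -0.165, 0, 0.45],
    [-0.001, 0.005, -0.18, 0, 0.4],
    [-0.001, 0.005, -0.187, 0, 0.35],
    [-0.001, 0.005, -0.187, 0, 0.35],
    [-0.001, 0.005, -0.187, 0, 0.35],
  ],
)

```text
time_s: 15.58
position: [0.5199, -0.2601, 0.0817]
tcp_rot: [-0.44, -3.107, -0.001]
wrist_force: [-0.7, 0.0, 0.3]
gripper_width: 0.355
```

```bash
python3 obs.py; python3 look.py j side,scene,wrist; python3 - <<'E'
from h import *
np.set_printoptions(precision=4,suppress=True)
ims=[]
for n in("side","scene","wrist"):
    im=cv2.imread(f"pics/{n}_j.png");c=dict(np.load(f"c_{n}_j.npz"))
    P=np.load(f"p_{n}_j.npy")
    Q=P[(np.hypot(P[:,0]-.52,P[:,1]+.26)<.05)&(P[:,2]>.098)&(P[:,2]<.2)]
    for z in np.arange(.1,.13,.003):
        S=Q[abs(Q[:,2]-z)<.0015]
        if len(S)>2: print(n,round(z,4),len(S),S[:,:2].min(0),S[:,:2].max(0))
    u,v=proj([.5197,-.26,.134],c)[0].astype(int);h=90 if n=="wrist" else 40
    ims.append(cv2.resize(im[v-h:v+h,u-h:u+h],(265,265),interpolation=cv2.INTER_CUBIC))
cv2.imwrite("pics/crop_j.png",cv2.hconcat(ims))
E
```

```text
15.5833 [ 0.5199 -0.2601  0.0817] zaxis [-0.0039  0.0012 -1.    ] jaw [0.2778 0.9606 0.0001] F [-0.7132  0.0027  0.274 ] T [-0.0125 -0.0084 -0.0071] 0.35472906575716395
15.5833 [ 0.5199 -0.2601  0.0817] [-0.4401 -3.1065 -0.001 ] [-0.7132  0.0027  0.274 ] 0.35472906575716395
side 0.1 5 [ 0.5105 -0.2563] [ 0.5172 -0.2497]
side 0.103 8 [ 0.5069 -0.2634] [ 0.5197 -0.2488]
side 0.106 8 [ 0.5076 -0.261 ] [ 0.5183 -0.2471]
side 0.109 14 [ 0.5049 -0.2759] [ 0.5182 -0.2348]
side 0.112 19 [ 0.5044 -0.2817] [ 0.519  -0.2349]
side 0.115 20 [ 0.5029 -0.2833] [ 0.5196 -0.2317]
side 0.118 28 [ 0.5022 -0.2863] [ 0.5365 -0.2284]
side 0.121 25 [ 0.5024 -0.2855] [ 0.5315 -0.228 ]
side 0.124 23 [ 0.5033 -0.2806] [ 0.5329 -0.2271]
side 0.127 39 [ 0.502  -0.2866] [ 0.5331 -0.228 ]
scene 0.1 3 [ 0.5285 -0.2597] [ 0.5308 -0.2558]
scene 0.103 8 [ 0.5168 -0.2655] [ 0.5307 -0.2413]
scene 0.106 7 [ 0.5207 -0.2834] [ 0.5329 -0.2398]
scene 0.109 13 [ 0.5181 -0.2885] [ 0.5363 -0.2362]
scene 0.112 13 [ 0.5198 -0.2821] [ 0.5382 -0.2369]
scene 0.115 18 [ 0.5216 -0.2888] [ 0.538  -0.2315]
scene 0.118 26 [ 0.5204 -0.2881] [ 0.5392 -0.2287]
scene 0.121 25 [ 0.5217 -0.2908] [ 0.5387 -0.2297]
scene 0.124 26 [ 0.5222 -0.2923] [ 0.5378 -0.2292]
scene 0.127 25 [ 0.5123 -0.2882] [ 0.5381 -0.2282]
wrist 0.103 44 [ 0.5087 -0.2693] [ 0.5205 -0.2491]
wrist 0.106 61 [ 0.5085 -0.2692] [ 0.5198 -0.2491]
wrist 0.109 132 [ 0.5058 -0.2807] [ 0.5269 -0.2361]
wrist 0.112 155 [ 0.5053 -0.2821] [ 0.5319 -0.2338]
wrist 0.115 200 [ 0.5043 -0.285 ] [ 0.5282 -0.2306]
wrist 0.118 228 [ 0.5039 -0.2874] [ 0.5326 -0.2294]
wrist 0.121 217 [ 0.5038 -0.2868] [ 0.5254 -0.229 ]
wrist 0.124 252 [ 0.5037 -0.2878] [ 0.5325 -0.2287]
wrist 0.127 320 [ 0.5036 -0.2878] [ 0.5315 -0.2286]
```

View pics/crop_j.png

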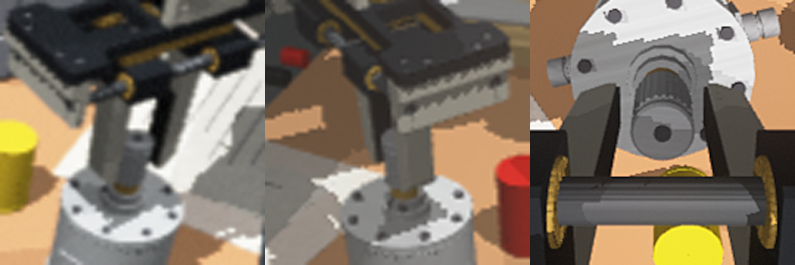

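Emit:
arm_command(
  deltas=[
    [0, 0, 0, 0, 0.32],
    [0, 0, 0, 0, 0.29],
    [0, 0, 0, 0, 0.27],
    [0, 0, 0, 0, 0.26],
    [0, 0, 0, 0, 0.26],
  ],
)

```text
time_s: 16.15
position: [0.5201, -0.2603, 0.0821]
tcp_rot: [-0.44, -3.107, -0.0]
wrist_force: [0.2, 0.4, -0.7]
gripper_width: 0.259
```

```bash
python3 obs.py; python3 look.py k wrist; python3 -c "
import cv2;im=cv2.imread('pics/wrist_k.png')[170:330,200:360];cv2.imwrite('pics/crop_k.png',cv2.resize(im,(560,560),interpolation=cv2.INTER_CUBIC))"
```

```text
16.15 [ 0.5201 -0.2603  0.0821] zaxis [-0.0033  0.0007 -1.    ] jaw [ 0.2778  0.9606 -0.0003] F [ 0.1586  0.3807 -0.7466] T [0.0304 0.0132 0.0479] 0.2585554547025669
16.15 [ 0.5201 -0.2603  0.0821] [-0.4402 -3.1072 -0.0003] [ 0.1586  0.3807 -0.7466] 0.2585554547025669
```

View pics/crop_k.png

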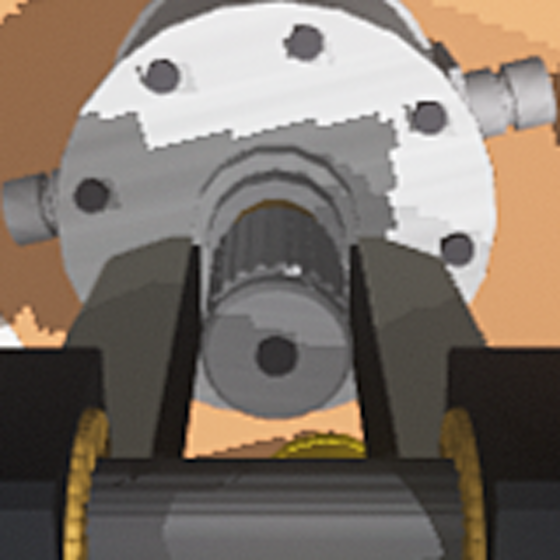

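The knob sits about 0.4 mm to the right of centre between the fingers. I'll nudge and then close.

Emit:
arm_command(
  deltas=[
    [-0.001, 0.002, 0, 0, 0.26],
    [-0.001, 0.002, 0, 0, 0.245],
    [-0.001, 0.002, 0, 0, 0.235],
    [-0.001, 0.002, 0, 0, 0.225],
    [-0.001, 0.002, 0, 0, 0.21],
    [-0.001, 0.002, 0, 0, 0.1],
    [-0.001, 0.002, 0, 0, 0.1],
    [-0.001, 0.002, 0, 0, 0.1],
  ],
)

```text
time_s: 16.87
position: [0.5197, -0.2598, 0.0821]
tcp_rot: [-0.44, -3.107, -0.0]
wrist_force: [-0.5, -0.4, 0.3]
gripper_width: 0.23
```

```bash
python3 obs.py;python3 obs.py
```

```text
16.8667 [ 0.5197 -0.2598  0.0821] zaxis [-0.0035  0.0006 -1.    ] jaw [ 0.2778  0.9606 -0.0004] F [-0.5207 -0.4141  0.3123] T [-0.1422  0.1957 -0.0085] 0.22959316455608528
16.8667 [ 0.5197 -0.2598  0.0821] zaxis [-0.0035  0.0006 -1.    ] jaw [ 0.2778  0.9606 -0.0004] F [-0.5207 -0.4141  0.3123] T [-0.1422  0.1957 -0.0085] 0.22959316455608528
```

The knob is gripped with negligible side load. I'll draw it up slowly, checking forces after the first few millimetres.

Emit:
arm_command(
  deltas=[
    [0, 0, 0.004, 0, 0.1],
    [0, 0, 0.01, 0, 0.1],
    [0, 0, 0.017, 0, 0.1],
    [0, 0, 0.024, 0, 0.1],
    [0, 0, 0.03, 0, 0.1],
    [0, 0, 0.03, 0, 0.1],
  ],
)

```text
time_s: 17.37
position: [0.52, -0.2599, 0.0916]
tcp_rot: [-0.44, -3.108, 0.0]
wrist_force: [0.7, -0.7, -1.4]
gripper_width: 0.231
```

```bash
python3 obs.py; python3 look.py l side,scene,wrist; python3 knob.py l .143
```

```text
17.3667 [ 0.52   -0.2599  0.0916] zaxis [-0.0028  0.0002 -1.    ] jaw [ 0.2778  0.9607 -0.0006] F [ 0.7    -0.7467 -1.4331] T [-0.0603 -0.0236  0.0044] 0.2314594778718102
17.3667 [ 0.52   -0.2599  0.0916] [-0.4403 -3.1078  0.0003] [ 0.7    -0.7467 -1.4331] 0.2314594778718102
knob top 0.14312824884150208 1635 [ 0.5186 -0.2579  0.1431] [ 0.5181 -0.2595  0.1431] [0.0244 0.0356 0.006 ]
lid 0.08010563335930164 6185 [ 0.513  -0.2601  0.08  ] [0.0707 0.0831 0.008 ]
```

The knob rose about 9 mm and the load is only the rod's weight. I'll continue to 30 mm.

Emit:
arm_command(
  deltas=[
    [0, 0, 0.008, 0, 0.1],
    [0, 0, 0.018, 0, 0.1],
    [0, 0, 0.029, 0, 0.1],
    [0, 0, 0.04, 0, 0.1],
    [0, 0, 0.051, 0, 0.1],
    [0, 0, 0.06, 0, 0.1],
    [0, 0, 0.066, 0, 0.1],
    [0, 0, 0.069, 0, 0.1],
    [0, 0, 0.069, 0, 0.1],
    [0, 0, 0.069, 0, 0.1],
  ],
)

```text
time_s: 18.35
position: [0.5197, -0.2597, 0.1118]
tcp_rot: [-0.44, -3.107, -0.0]
wrist_force: [0.0, 0.8, -2.4]
gripper_width: 0.23
```

```bash
python3 obs.py; python3 look.py m side,scene,wrist; python3 knob.py m .164; python3 - <<'E'
from h import *
np.set_printoptions(precision=4,suppress=True)
ims=[]
for n in("side","scene","wrist"):
    im=cv2.imread(f"pics/{n}_m.png");c=dict(np.load(f"c_{n}_m.npz"))
    P=np.load(f"p_{n}_m.npy")
    for z in np.arange(.094,.142,.004):
        S=P[(np.hypot(P[:,0]-.52,P[:,1]+.26)<.03)&(abs(P[:,2]-z)<.002)]
        if len(S)>2: print(n,round(z,4),len(S),S[:,:2].min(0),S[:,:2].max(0))
    u,v=proj([.5197,-.26,.12],c)[0].astype(int);h=90 if n=="wrist" else 40
    ims.append(cv2.resize(im[v-h:v+h,u-h:u+h],(265,265),interpolation=cv2.INTER_CUBIC))
cv2.imwrite("pics/crop_m.png",cv2.hconcat(ims))
E
```

```text
18.35 [ 0.5197 -0.2597  0.1118] zaxis [-0.0035  0.0007 -1.    ] jaw [ 0.2777  0.9607 -0.0003] F [ 0.0272  0.8452 -2.4194] T [-0.0638  0.0585 -0.0297] 0.23015304886716634
18.35 [ 0.5197 -0.2597  0.1118] [-0.4401 -3.107  -0.0002] [ 0.0272  0.8452 -2.4194] 0.23015304886716634
knob top 0.16353651208735237 1639 [ 0.5187 -0.2579  0.1635] [ 0.5179 -0.2594  0.1635] [0.025  0.0353 0.006 ]
lid 0.08012069604136451 5738 [ 0.5133 -0.26    0.08  ] [0.0708 0.0832 0.0078]
side 0.094 29 [ 0.506  -0.2658] [ 0.531  -0.2458]
side 0.098 16 [ 0.5096 -0.2632] [ 0.5271 -0.2508]
side 0.102 13 [ 0.5094 -0.2625] [ 0.5233 -0.2505]
side 0.106 7 [ 0.5129 -0.2609] [ 0.5218 -0.2524]
side 0.11 8 [ 0.5127 -0.2592] [ 0.5204 -0.254 ]
side 0.114 6 [ 0.5127 -0.2582] [ 0.5203 -0.2528]
side 0.118 11 [ 0.5116 -0.2605] [ 0.5229 -0.2533]
side 0.122 6 [ 0.512  -0.2578] [ 0.52  -0.254]
side 0.126 5 [ 0.5127 -0.2582] [ 0.5205 -0.2533]
side 0.13 4 [ 0.5078 -0.2566] [ 0.5161 -0.2504]
side 0.134 12 [ 0.5073 -0.2625] [ 0.5167 -0.2476]
side 0.138 12 [ 0.506  -0.2695] [ 0.5153 -0.2424]
scene 0.094 16 [ 0.5151 -0.265 ] [ 0.5327 -0.25  
[... 365 characters left out ...]
6 3 [ 0.5213 -0.2608] [ 0.5267 -0.2543]
scene 0.13 9 [ 0.5181 -0.2627] [ 0.5294 -0.2504]
scene 0.134 5 [ 0.5294 -0.2616] [ 0.5325 -0.2545]
scene 0.138 15 [ 0.5204 -0.2745] [ 0.5359 -0.2416]
wrist 0.094 281 [ 0.5075 -0.2721] [ 0.5312 -0.2477]
wrist 0.098 116 [ 0.5107 -0.2688] [ 0.5245 -0.2511]
wrist 0.102 115 [ 0.5114 -0.2686] [ 0.5237 -0.2513]
wrist 0.106 33 [ 0.5136 -0.2649] [ 0.5209 -0.254 ]
wrist 0.11 31 [ 0.5136 -0.2646] [ 0.5207 -0.2541]
wrist 0.114 31 [ 0.5134 -0.2634] [ 0.5182 -0.2542]
wrist 0.118 15 [ 0.5137 -0.2625] [ 0.5155 -0.2555]
wrist 0.13 5 [ 0.5094 -0.2602] [ 0.5118 -0.2529]
wrist 0.134 76 [ 0.5085 -0.2699] [ 0.5197 -0.249 ]
wrist 0.138 125 [ 0.507  -0.2736] [ 0.5206 -0.2404]
```

View pics/crop_m.png

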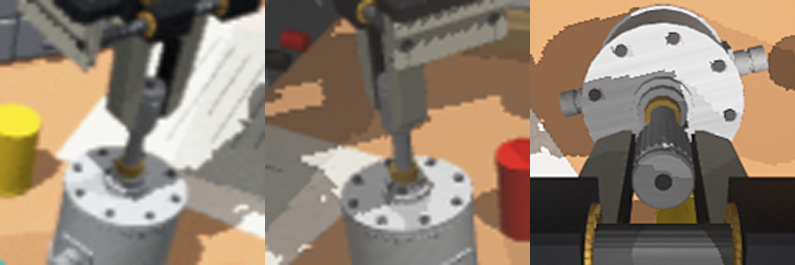

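View pics/scene_m.png

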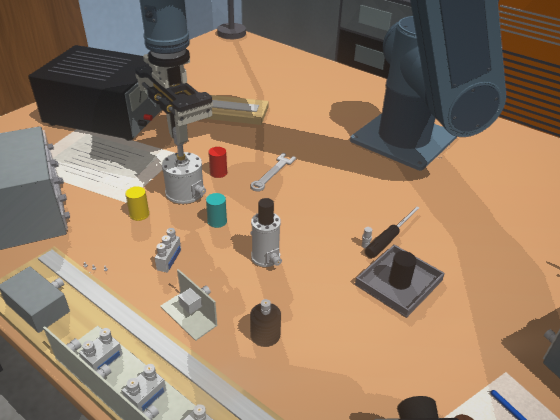

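The bare rod shown is 29.5 mm (knob top 0.1635), the lid hasn't moved, and the cap is standing in the tray at (402,270). I'll hold a moment to let it settle, then hand in.

Emit:
arm_command(
  deltas=[
    [0, 0, 0, 0, 0.1],
    [0, 0, 0, 0, 0.1],
    [0, 0, 0, 0, 0.1],
    [0, 0, 0, 0, 0.1],
  ],
)

```text
time_s: 18.83
position: [0.5196, -0.2596, 0.1115]
tcp_rot: [-0.44, -3.107, -0.001]
wrist_force: [-0.0, -0.7, -1.4]
gripper_width: 0.232
```

```bash
python3 obs.py; python3 look.py n wrist; python3 knob.py n .164; python3 -c "
from plant import workorder;print(workorder.sign_off())"; python3 obs.py
```

```text
18.8333 [ 0.5196 -0.2596  0.1115] zaxis [-0.0038  0.001  -1.    ] jaw [ 0.2778  0.9606 -0.0001] F [-0.0456 -0.6534 -1.3786] T [-0.0791 -0.0404 -0.0411] 0.2319652910989399
18.8333 [ 0.5196 -0.2596  0.1115] [-0.4402 -3.1066 -0.0007] [-0.0456 -0.6534 -1.3786] 0.2319652910989399
knob top 0.1634926126213415 1635 [ 0.5185 -0.2579  0.1635] [ 0.5179 -0.2594  0.1634] [0.0246 0.0353 0.006 ]
lid 0.08010649459772183 5725 [ 0.5135 -0.26    0.08  ] [0.0714 0.0833 0.0079]
the job is handed in; nothing more can be done
None
the job is handed in; nothing more can be done
```

The job is handed in at about 19 s. The dust cap stands released, open end down, near the middle of the parts tray. The arm is still gripping the knob, with about 29.5 mm of bare rod showing.

**Last checks:**
- **Rod setting:** the knob top is at 163.5 mm, against 134.0 mm when fully home.
- **Load:** the wrist shows only about the rod's weight (roughly 1.4 N), with side force under 1 N.
- **Tilt:** the tool was 0.004 rad off vertical, well inside the limit. I did not measure the rod's own tilt.
- **Wide filter:** its lid is still at 80 mm, and its y centre has not moved. I have no clean late reading of its x centre, because the hand hid part of the lid.
- **Dust cap:** after release, the two fixed cameras put it at about (0.455, 0.239), with its top at about 65 mm. In the picture it was still standing there after the draw.
- **Bystanders:** they look unmoved in the last scene picture. I did not re-measure them.

**What went wrong:**
- **Fingertip height:** the pictures showed the fingertips about 25 mm higher than the reported TCP. The cap was therefore held only by its top edge.
- **First try at the knob:** because of that, the fingers closed on the knob's top with about 5 N. I backed off, measured the offset, came down lower and gripped the knob properly. Nothing appeared to have moved.

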